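# Crack open an operator panel with a nylon wedge and hold it

### The job

Take the white nylon opening wedge. First run its tip, flat on the ledge under the front edge of the panel's glass, from the left end of the ledge (as the robot sees it) to the right end with light, unbroken pressure to clear the seam of grit; then push the wedge tip-first into the pry slot in the middle of that edge until the glass just lifts, its front edge about 4 mm off the housing and never more than 8 mm (a short flat cable runs behind it). Finish holding it like that, the wedge still gripped and carrying the glass; keep the gripper off the panel and leave the things round about alone.

Things in the scene. Friction and masses are not known exactly. Their poses are not given: they have to be found in the camera images.
- repair_board: flat board with a grey antistatic mat, 334 mm (x) by 499 mm (y), fixed on the bench; its mat is the surface everything here lies on, level, 36 mm above the bench top (z = 0.036). Origin on the bench top under its middle
- panel: grey operator panel, 160 mm wide (y), 120 deep (x), with a black glass front 6 mm thick lying on top (27 to 33 mm over the mat when shut), a column of small keys at its right; fixed in a plywood cradle board (150 x 192 x 8 mm) with side rails. Only the glass moves. Origin on the mat under its middle; x points to the rear, away from the robot at yaw 0, y left, z up
- seam_left (a point): left end of the sweep: point on the ledge at the foot of the wall, y = +62 mm of the panel. The ledge is level, 20 mm over the mat, runs along the whole front and reaches from x = -69 mm back to the upright housing wall at x = -55 mm; the wall is 7 mm high and the glass lies on it, flush with its front. Axes of all panel points as the panel's
- seam_left_half (a point): point on the ledge at the foot of the wall, y = +31 mm of the panel
- slot (a point): mouth of the pry slot, middle of its floor (x = -55, y = 0, z = 20 mm of the panel). The slot is a gap in the wall under the middle of the glass's front edge: 26 mm wide, 7 mm high, 55 mm deep, floor level with the ledge
- seam_right_half (a point): point on the ledge at the foot of the wall, y = -31 mm of the panel
- seam_right (a point): right end of the sweep: point on the ledge at the foot of the wall, at y = -62 mm of the panel
- glass (a joint): tilt of the glass in rad: 0 shut, grows as its front (robot side) edge rises; hinged at its rear edge, 117 mm behind the front edge, so 0.034 rad is 4 mm of lift and 0.068 rad 8 mm. A spring and its weight press the front edge down with about 3.5 N; it falls shut when not held up
- glass_edge (a point): middle of the glass's lower front edge; 27 mm above the mat when shut
- wedge: white nylon wedge, 112 mm long, 16 wide, 50 to 100 g, on its flat underside. Origin: underside, below the grip; x to the tip, z up. Grip block 24 mm high from x = -34 to +12 mm, taken across its 16 mm. From x = 28 (14.5 mm thick) it tapers 1 mm in 4 to the tip at x = 78 (2 mm thick). Flat on the slot floor it meets the glass 20 mm past the mouth; each 4 mm more lifts 1 mm
- wedge_tip (a point): middle of the wedge's tip, on the underside, 78 mm ahead of its origin
- screwdriver: bystander: small screwdriver with a blue handle, 152 mm long, lying on the mat; it and the wedge may have changed places
- flask: bystander: yellow flask with a dark cap, 52 mm across, 89 mm high; origin at its foot
- pliers: bystander: small pliers with green handles, 122 x 52 x 13 mm, lying at the left rear of the mat
- tweezers: bystander: steel tweezers, 124 x 15 x 10 mm, lying along the front edge of the mat

How it is judged:
By the outcome, as a careful person would: the job done as asked, in the order asked, and still so for the second after the job is handed in, while the arm keeps its last pose, push and grip.
It also fails if it takes over 58 s, if anything falls off the work surface, if the arm or the gripper's body presses on something with over 40 N, if the wrist force passes 120 N, or if a joint passes its speed limit or range.

### The arm

A 6-joint arm with a two-finger parallel gripper is mounted at the origin on a cart in front of the work surface, level with it; the furniture and walls round the work are solid. World frame = base frame: x ahead of the robot, y to its left, z up, the work surface at z = 0. Lengths are in m, angles in rad, forces in N, time in s.
With the tool pointing down it reaches from about 0.35 to 0.775 m from the base axis. Payload 7.3 kg.
Tool frame: the origin (TCP) lies on the front face of the gripper's body, between the roots of the fingers; the fingertips stand 66 mm ahead of it and the grasp point (between the pads) lies 47 mm ahead of it; z points along the fingers, y is the line along which they close (so a half turn about z gives the same grasp; the last joint's range is limited). The gripper opens to 92 mm and grips with 3 to 60 N. Pads are 19 mm wide; open, the fingers measure 130 mm over their backs; the gripper's body (75 mm by 190 mm) begins 47 mm behind the grasp point.
Start: joints at [1.112, 0.342, 1.524, -0, 1.275, -0.146], TCP at [0.162, 0.5, 0.292] pointing down, gripper open.
Joint ranges: [-2.53, 2.53], [-0.77, 2.02], [0.04, 2.7], [-1, 4.14], [0.28, 2.66], [-3.11, 3.11]. Speed limits (rad/s): [2.57, 2.57, 3.14, 3.14, 3.14, 3.14].

### API

Orientations are given as a rotation vector (axis times angle).
In Python, from cell import arm gives the robot as it stands.
- The arm moves only by the tool play_rows, never from a script. Its argument "steps" is a list of rows, each a list of 3 entries, a list of its own where there are three numbers: the shift along the tool's x, y, z each as a share of 0.5 m, from -1 to 1, then the turn, a rotation vector about the tool's x, y, z each as a share of 60 degrees, from -1 to 1, then the opening, from 0 (shut) to 1 (fully open). In form: [[[tx, ty, tz], [ax, ay, az], hand], ...]. A call has 1 to 20 rows; each row is the pose to reach, as a shift and turn from the pose commanded when the call began, along the tool's axes at that moment; what a row does not reach only later rows make up. A row lasts 1/12 s, in which the tool goes at most 41.7 mm and 7.16 degrees, less where a joint would pass 70% of its speed; a pose out of reach is approached as far as the arm can. A call with a number of a shift or a turn outside -1 to 1 is refused whole. A call with a gripper value outside its range is refused whole. The fingers move at their own pace and stop on an object; the grip force is fixed at half the most. Time passes only in rows, so rows that repeat a pose let the fingers close. It gives the time, the measured TCP pose, the force, the opening and the grip force at its end, in the units of the state.
- arm.read_state(): the state, without advancing time (a new reading comes with each control period).
- arm.snapshot(name): name is "scene" or "side" or "wrist"; returns a dict with "image" (400x640x3 uint8, red, green, blue), "fovy" (degrees; the focal length in pixels is half the picture's height over the tangent of half this angle, whatever the lens; pixels are square), "cx", "cy" (the principal point, pixels), "rvec" (rotation vector, rad) and "tvec" (3), from world to camera coordinates, as OpenCV has them. Camera axes: x right, y down, z forward; pixel columns grow to the right and rows downward; lengths in m; the calibration is good to about 2 mm. The wrist camera is an equidistant fisheye: a pixel r from the principal point sees the ray r / f radians off the axis. A picture is of the moment at which its call begins. There is no depth.
- arm.hand_in(): hands the job in; it is judged then, once.
The state is a dict: "time": time; "joints": joint angles; "joint_vel": joint speeds; "joint_efforts": joint torques, N m; "position": TCP position; "orientation": TCP orientation; "force": force on the tool from outside, world axes, zero at the start; "moment": the same for the moment, N m; "width": finger opening in m; "gripper_force": force on a finger pad.
Only numpy, scipy, OpenCV 4.12 (cv2) and the standard library are available. Lean on these libraries where they do the work, as an engineer would, in place of code of your own. Each camera call takes 0.05 s, during which the arm holds its last target. There are 200 camera calls.

## Working session

There is one attempt and no reset: what is moved stays moved. The work goes in short steps, Python scripts to look and compute and a tool call to move; the robot and the scene stay as the last step left them, time stands still between calls to the robot, and variables do not carry over. Pictures are saved under pics/ and viewed, at most 10 in all, crops included, and the job is handed in when it is done.

Besides the shell and the picture viewer there is one more tool, called after "Request:" by a JSON object that holds its "op" and its "data", one argument or row to a line. play_rows: Moves the arm, as the interface text tells. Shift numbers are shares of 0.5 m and turn numbers shares of 60 degrees, none past 1 either way. Its arguments: {"type":"object","properties":{"steps":{"type":"array","items":{"type":"array"}}},"required":["steps"]}

```bash
mkdir -p pics
cat > h.py <<'E'
import numpy as np, cv2
from scipy.spatial.transform import Rotation as R
from cell import arm
def snap(n,f):
    s=arm.snapshot(n); cv2.imwrite('pics/'+f+'.png',s['image'][:,:,::-1]); np.save('pics/'+f+'.npy',{k:v for k,v in s.items()},allow_pickle=True); return s
def load(f): return np.load('pics/'+f+'.npy',allow_pickle=True).item()
def ray(s,u,v,fish=False):
    f=200/np.tan(np.radians(s['fovy'])/2); a,b=(u-s['cx'])/f,(v-s['cy'])/f
    if fish:
        r=np.hypot(a,b); d=np.array([a/r*np.sin(r),b/r*np.sin(r),np.cos(r)]) if r>1e-9 else np.array([0,0,1.])
    else: d=np.array([a,b,1.])
    M=R.from_rotvec(np.ravel(s['rvec'])).as_matrix(); c=-M.T@np.ravel(s['tvec']); return c,M.T@d
def at(s,u,v,z,fish=False):
    c,d=ray(s,u,v,fish); return c+d*(z-c[2])/d[2]
def proj(s,p,fish=False):
    f=200/np.tan(np.radians(s['fovy'])/2); M=R.from_rotvec(np.ravel(s['rvec'])).as_matrix(); q=M@np.array(p)+np.ravel(s['tvec'])
    if fish:
        r=np.hypot(q[0],q[1]); t=np.arctan2(r,q[2]); return s['cx']+f*t*q[0]/r, s['cy']+f*t*q[1]/r
    return s['cx']+f*q[0]/q[2], s['cy']+f*q[1]/q[2]
E
python3 - <<'E'
from h import *
a=snap('scene','s0');b=snap('side','d0');w=snap('wrist','w0')
for s in(a,b,w):print(s['fovy'],-R.from_rotvec(np.ravel(s['rvec'])).as_matrix().T@np.ravel(s['tvec']))
print(arm.read_state())
cv2.imwrite('pics/s0b.png',cv2.resize(a['image'][:,:,::-1],(800,500)))
E
```

```text
47.590851094275834 [-0.01753935  0.22246957  0.54822232]
54.954720543768545 [ 0.53691461 -0.85598179  0.62076173]
65.70646984690485 [0.08366266 0.52472812 0.38472828]
{'time': 0.15, 'joints': array([ 1.11201661e+00,  3.42577541e-01,  1.52478319e+00, -6.45422705e-05,
        1.27537805e+00, -1.46000849e-01]), 'joint_vel': array([ 0.0007999 , -0.00184116, -0.00409911,  0.00032182, -0.00014068,
        0.00028307]), 'joint_efforts': array([ 1.15423292e-03, -4.31463718e+01, -2.44353282e+01,  7.18230195e-02,
        5.38987597e-02, -1.00389225e-04]), 'position': array([0.1614403 , 0.49933064, 0.29170187]), 'orientation': array([-4.89238348e-01, -3.10297808e+00,  1.74736804e-03]), 'force': array([0.01743589, 0.37841783, 0.22203832]), 'moment': array([-0.0071358 ,  0.04182334,  0.05370991]), 'gripper_force': 0.0, 'width': 0.09187285362893395}
```

View pics/s0b.png

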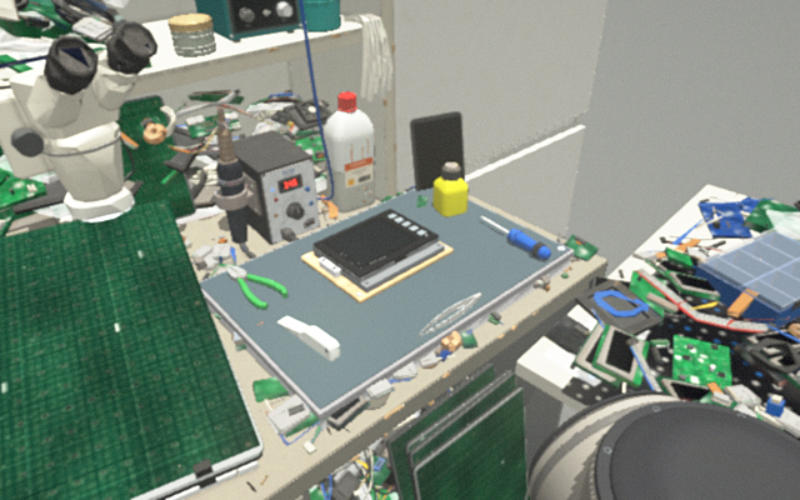

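View pics/d0.png

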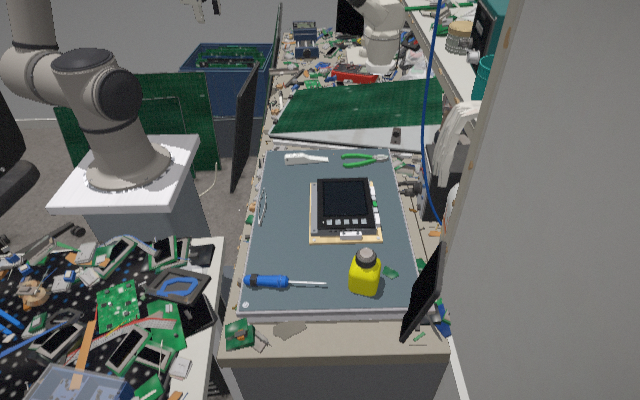

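The scene shot (800 px) shows the wedge at about (310,338), tip up-left, the panel at (380,250) and the screwdriver far right. The side shot agrees. I'll enlarge both areas.

Run:
```python
from h import *
a=load('s0')['image'][:,:,::-1]
c1=cv2.resize(a[160:245,235:370],None,fx=5.9,fy=5.9,interpolation=cv2.INTER_CUBIC)[:, :800]
c2=cv2.resize(a[245:295,215:280],None,fx=8,fy=8,interpolation=cv2.INTER_CUBIC)
cv2.imwrite('pics/c1.png',c1);cv2.imwrite('pics/c2.png',c2)
```

```text
(no output)
```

View pics/c1.png

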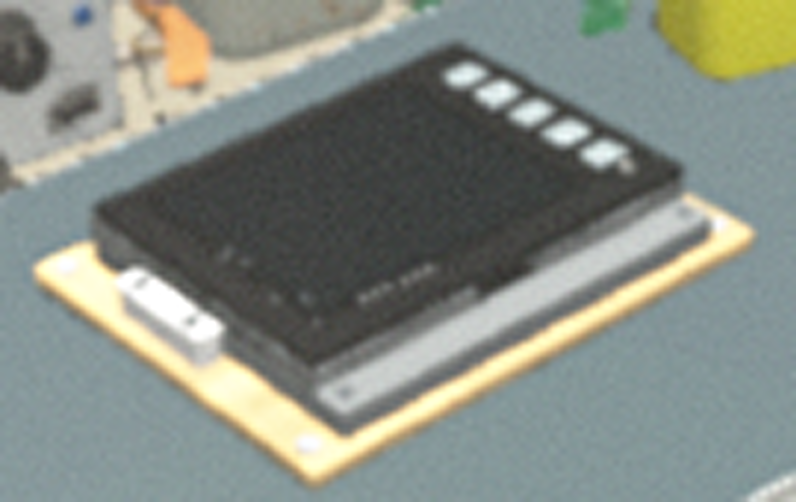

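View pics/c2.png

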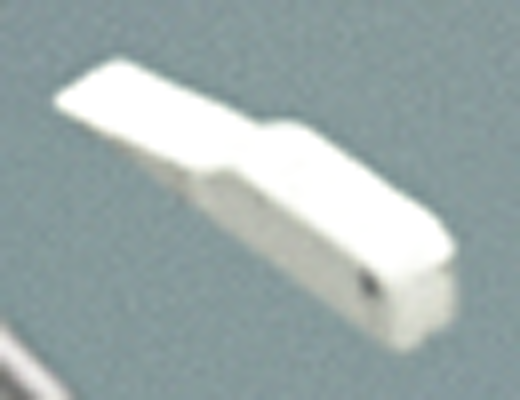

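Run:
```python
from h import *
from scipy.optimize import least_squares
s=load('s0')
def px(l,o,k): return [((u+.5)/k-.5+o[0],(v+.5)/k-.5+o[1]) for u,v in l]
P=px([(97,208),(313,355),(684,172),(455,42),(345,420),(712,228)],(235,160),5.9)
M=np.array([[62,80,33],[-55,80,33],[-55,-80,33],[62,-80,33],[-69,80,20],[-69,-80,20]])/1e3
W=px([(55,100),(122,60),(390,275),(455,248),(400,350),(265,122),(205,178)],(215,245),8)
N=np.array([[78,8,2],[78,-8,2],[-34,8,24],[-34,-8,24],[-34,8,0],[12,-8,24],[12,8,24]])/1e3
def fit(P,M,x0):
    def wp(x):
        c,t=np.cos(x[2]),np.sin(x[2]); return np.c_[x[0]+c*M[:,0]-t*M[:,1],x[1]+t*M[:,0]+c*M[:,1],.036+M[:,2]]
    f=lambda x:(np.array([proj(s,p) for p in wp(x)])-P).ravel()
    r=least_squares(f,x0,loss='soft_l1'); print(r.x,np.degrees(r.x[2])); print(r.fun.reshape(-1,2).round(1).tolist())
fit(np.array(P),M,[.55,0.05,0]); fit(np.array(W),N,[.35,.25,0.5])
st=arm.read_state(); print(R.from_rotvec(st['orientation']).as_matrix().round(3))
```

```text
[ 0.56228578 -0.23528537  0.01004977] 0.5758096057855505
[[-1.5, 0.0], [-0.2, 1.7], [0.7, -0.6], [0.2, -0.2], [-0.3, 0.0], [0.9, -1.6]]
[ 0.45947499 -0.04885782  0.08593081] 4.923472683795587
[[-0.1, -0.1], [-0.9, 0.4], [-0.4, 0.2], [-0.6, -1.8], [-0.3, 2.0], [4.3, 0.5], [4.0, -1.6]]
[[-0.951  0.308 -0.   ]
 [ 0.308  0.951 -0.001]
 [ 0.    -0.001 -1.   ]]
```

```bash
cat >> h.py <<'E'
def cmd(pos,yaw,st=None):
    """shift/turn shares from present pose; tool down, tool x = -(cos yaw, sin yaw)"""
    st=st or arm.read_state(); A=R.from_rotvec(st['orientation']); c,t=np.cos(yaw),np.sin(yaw)
    B=R.from_matrix(np.array([[-c,t,0],[-t,-c,0],[0,0,-1.]]).T if 0 else np.array([[-c,-t,0],[-t,c,0],[0,0,-1.]]))
    sh=A.inv().apply(np.array(pos)-st['position'])/.5; tu=(A.inv()*B).as_rotvec()/np.radians(60)
    print('shift',sh.round(4).tolist(),'turn',tu.round(4).tolist())
E
python3 - <<'E'
from h import *
y=.086;o=np.array([.4595,-.0489])-.008*np.array([np.cos(y),np.sin(y)])
cmd([*o,.24],y)
E
```

```text
shift [-0.8898, -0.8659, 0.1043] turn [-0.0011, -0.0003, -0.3808]
```

Request:
{"op": "play_rows", "data": {
  "steps": [
    [[-0.445, -0.433, 0.0], [0, 0, -0.19], 1],
    [[-0.445, -0.433, 0.0], [0, 0, -0.19], 1],
    [[-0.445, -0.433, 0.0], [0, 0, -0.19], 1],
    [[-0.445, -0.433, 0.0], [0, 0, -0.19], 1],
    [[-0.445, -0.433, 0.0], [0, 0, -0.19], 1],
    [[-0.445, -0.433, 0.0], [0, 0, -0.19], 1],
    [[-0.89, -0.866, 0.104], [-0.001, 0, -0.381], 1],
    [[-0.89, -0.866, 0.104], [-0.001, 0, -0.381], 1],
    [[-0.89, -0.866, 0.104], [-0.001, 0, -0.381], 1],
    [[-0.89, -0.866, 0.104], [-0.001, 0, -0.381], 1],
    [[-0.89, -0.866, 0.104], [-0.001, 0, -0.381], 1],
    [[-0.89, -0.866, 0.104], [-0.001, 0, -0.381], 1],
    [[-0.89, -0.866, 0.104], [-0.001, 0, -0.381], 1],
    [[-0.89, -0.866, 0.104], [-0.001, 0, -0.381], 1],
    [[-0.89, -0.866, 0.104], [-0.001, 0, -0.381], 1],
    [[-0.89, -0.866, 0.104], [-0.001, 0, -0.381], 1],
    [[-0.89, -0.866, 0.104], [-0.001, 0, -0.381], 1],
    [[-0.89, -0.866, 0.104], [-0.001, 0, -0.381], 1]
  ]
}}

```text
time: 1.65
position: [0.4514, -0.0498, 0.2396]
orientation: [0.132, -3.137, -0.003]
force: [-0.4, 0.7, 0.1]
width: 0.0919
gripper_force: 0.0
```

Run:
```python
from h import *
w=snap('wrist','w1'); cv2.imwrite('pics/w1b.png',cv2.resize(w['image'][:,:,::-1],(800,500)))
st=arm.read_state();print(st['position'],st['time'],R.from_rotvec(st['orientation']).as_matrix().round(3))
print([np.array(proj(w,p,True))*1.25 for p in ([.4595,-.0489,.036],[.537,-.042,.036])])
```

```text
[ 0.45108944 -0.04888947  0.23990761] 1.7 [[-0.996 -0.085 -0.001]
 [-0.085  0.996  0.002]
 [ 0.001  0.002 -1.   ]]
[array([401.44021008, 239.7715627 ]), array([402.01772224, 325.03631369])]
```

View pics/w1b.png

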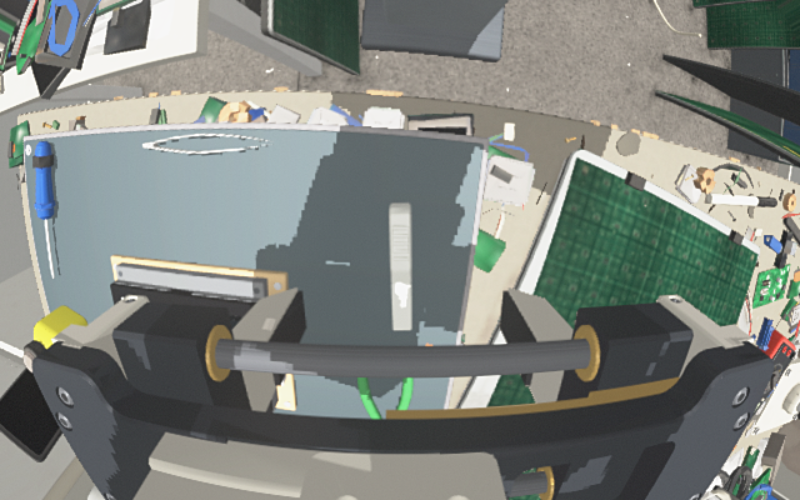

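The wedge is centred between the fingers at column 401 (tip about row 330, back about 204), as predicted. Descend and grip.

Request:
{"op": "play_rows", "data": {
  "steps": [
    [[0, 0, 0.08], [0, 0, 0], 1],
    [[0, 0, 0.16], [0, 0, 0], 1],
    [[0, 0, 0.22], [0, 0, 0], 1],
    [[0, 0, 0.25], [0, 0, 0], 1],
    [[0, 0, 0.272], [0, 0, 0], 1],
    [[0, 0, 0.272], [0, 0, 0], 1],
    [[0, 0, 0.272], [0, 0, 0], 0],
    [[0, 0, 0.272], [0, 0, 0], 0],
    [[0, 0, 0.272], [0, 0, 0], 0],
    [[0, 0, 0.272], [0, 0, 0], 0],
    [[0, 0, 0.272], [0, 0, 0], 0],
    [[0, 0, 0.272], [0, 0, 0], 0],
    [[0, 0, 0.272], [0, 0, 0], 0],
    [[0, 0, 0.272], [0, 0, 0], 0],
    [[0, 0, 0.272], [0, 0, 0], 0],
    [[0, 0, 0.272], [0, 0, 0], 0]
  ]
}}

```text
time: 3.03
position: [0.4517, -0.0493, 0.1042]
orientation: [-0.135, 3.139, 0.002]
force: [-0.1, 0.6, 0.1]
width: 0.0294
gripper_force: 0.0
```

Run:
```python
from h import *
st=arm.read_state();print(st['position'],st['time'],st['width'],st['gripper_force'],st['force'])
```

```text
[ 0.45168586 -0.04928243  0.10417197] 3.0333 0.029429941319169373 0.0 [-0.05980781  0.57005808  0.07130747]
```

Request:
{"op": "play_rows", "data": {
  "steps": [
    [[0, 0, 0], [0, 0, 0], 0],
    [[0, 0, 0], [0, 0, 0], 0],
    [[0, 0, 0], [0, 0, 0], 0],
    [[0, 0, 0], [0, 0, 0], 0],
    [[0, 0, 0], [0, 0, 0], 0],
    [[0, 0, 0], [0, 0, 0], 0],
    [[0, 0, 0], [0, 0, 0], 0],
    [[0, 0, -0.02], [0, 0, 0], 0],
    [[0, 0, -0.06], [0, 0, 0], 0],
    [[0, 0, -0.12], [0, 0, 0], 0],
    [[0, 0, -0.12], [0, 0, 0], 0]
  ]
}}

```text
time: 3.95
position: [0.4538, -0.0498, 0.1682]
orientation: [-0.135, 3.132, -0.002]
force: [1.5, -0.4, -0.0]
width: 0.0157
gripper_force: 29.9
```

```bash
cat >> h.py <<'E'
class Pn: x,y,a,tip=.5623,-.2353,.010,.086   # panel pose; tip ahead of TCP
def tcp(px,py,under,p=Pn):
    "TCP world for wedge tip at panel px,py, underside height over mat; nominal underside 68.2mm below TCP"
    c,t=np.cos(p.a),np.sin(p.a); X=px-p.tip
    return [p.x+c*X-t*py,p.y+t*X+c*py,.036+under+.0682]
E
python3 - <<'E'
from h import *
st=arm.read_state();print(st['position'],st['time'],st['width'],st['gripper_force'],st['force'])
cmd(tcp(-.075,.062,.050),Pn.a)
E
```

```text
[ 0.45378881 -0.04979111  0.16816973] 3.95 0.01565126664497107 29.90433543920517 [ 1.50436758 -0.42430915 -0.0286204 ]
shift [0.1276, -0.2401, 0.0274] turn [-0.0012, 0.0068, 0.073]
```

Request:
{"op": "play_rows", "data": {
  "steps": [
    [[0.06, -0.12, 0], [0, 0, 0.073], 0],
    [[0.12, -0.2, 0], [0, 0, 0.073], 0],
    [[0.125, -0.24, 0.01], [0, 0, 0.073], 0],
    [[0.125, -0.24, 0.02], [0, 0, 0.073], 0],
    [[0.125, -0.24, 0.02], [0, 0, 0.073], 0],
    [[0.125, -0.24, 0.02], [0, 0, 0.073], 0],
    [[0.125, -0.24, 0.02], [0, 0, 0.073], 0]
  ]
}}

```text
time: 4.53
position: [0.3999, -0.1734, 0.1539]
orientation: [0.016, -3.141, -0.003]
force: [-0.3, 0.2, 0.3]
width: 0.0155
gripper_force: 29.9
```

Run:
```python
from h import *
st=arm.read_state();print(st['position'],st['orientation'],st['force'])
w=snap('wrist','w2'); a=snap('scene','s2');snap('side','d2')
cv2.imwrite('pics/w2b.png',cv2.resize(w['image'][100:340,200:520,::-1],(800,600),interpolation=cv2.INTER_CUBIC))
cv2.imwrite('pics/s2b.png',cv2.resize(a['image'][130:270,210:380,::-1],(729,600),interpolation=cv2.INTER_CUBIC))
```

```text
[ 0.39989862 -0.17339987  0.15388901] [ 1.56784896e-02 -3.14129557e+00 -2.82769238e-03] [-0.32769744  0.22561265  0.31580988]
```

View pics/w2b.png

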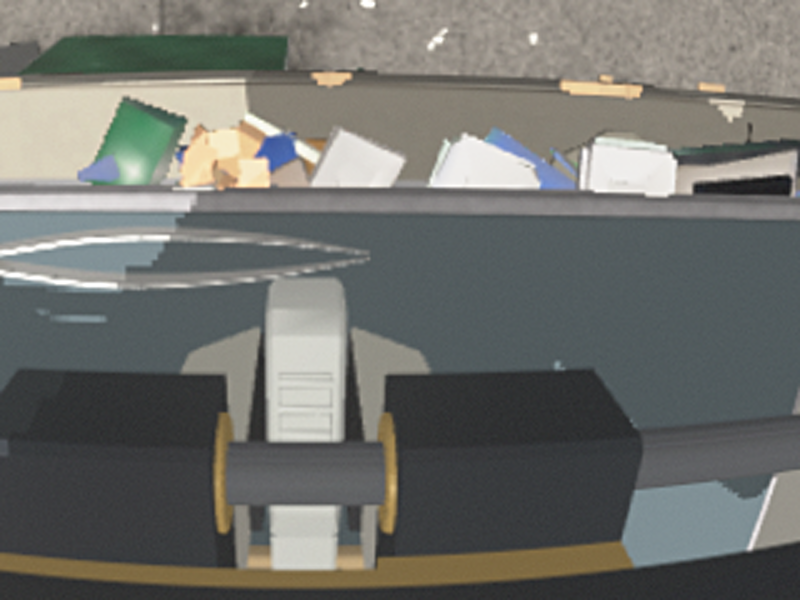

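View pics/s2b.png

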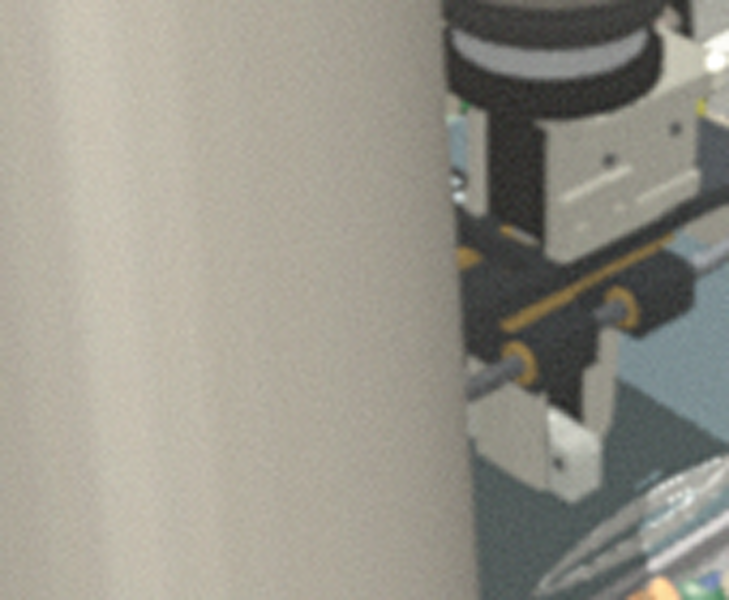

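Run:
```python
from h import *
w=load('w2'); d=load('d2'); w1=load('w1')
for z in (.0857+.020,.0857+.024): print('back',at(w,322,211.5,z,True))
a=cv2.resize(d['image'][170:250,280:390,::-1],None,fx=7.2,fy=4.0*1.0 if 0 else 7.2,interpolation=cv2.INTER_CUBIC)[:340]
b=cv2.resize(w1['image'][200:245,85:235,::-1],None,fx=5.28,fy=5.28,interpolation=cv2.INTER_CUBIC)
print(a.shape,b.shape); b=b[:,:792]; 
cv2.imwrite('pics/m.png',np.vstack([cv2.copyMakeBorder(a,0,0,0,0,0)[:, :792],b])[:600])
print([proj(d,p) for p in ([.5067,-.1738,.056],[.51,-.235,.056],[.51,-.297,.056],[.486,-.174,.086])])
```

```text
back [ 0.37103771 -0.17321823  0.1057    ]
back [ 0.36954026 -0.17324617  0.1097    ]
(340, 792, 3) (238, 792, 3)
[(np.float64(313.53086395989453), np.float64(185.81865916330807)), (np.float64(314.7367453210892), np.float64(203.6976104452403)), (np.float64(314.47831347882607), np.float64(223.93351182485125)), (np.float64(303.7802061504065), np.float64(175.7971921275546))]
```

View pics/m.png

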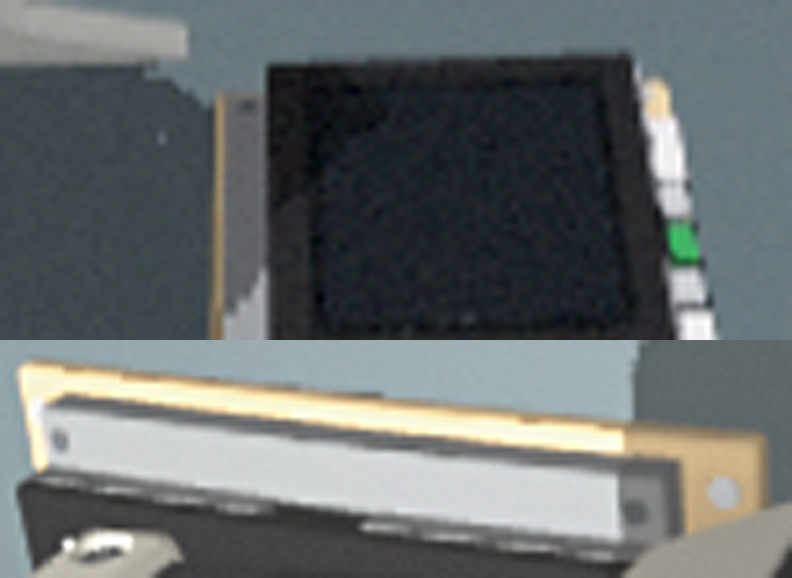

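The side crop (top) shows the wedge tip at (187,40) and the glass front-left top corner at (267,66). The wrist crop (bottom) shows the ledge's front top edge from (45,408) to (681,478).

Run:
```python
from h import *
d=load('d2'); w=load('w1')
D=lambda u,v:((u+.5)/7.2-.5+280,(v+.5)/7.2-.5+170)
W=lambda u,v:((u+.5)/5.28-.5+85,(v-340+.5)/5.28-.5+200)
print('tip mid',at(d,*D(187,40),.0865),'tip bot right',at(d,*D(187,57),.0857))
print('glass FL',at(d,*D(267,66),.069),'FR-ish',at(d,*D(268,335),.069),'RL',at(d,*D(632,55),.069))
print('ledge front left',at(d,*D(218,92),.056))
print('wrist ledge front: R',at(w,*W(45,408),.056,True),'L',at(w,*W(681,478),.056,True),'holes',at(w,*W(60,440),.056,True),at(w,*W(636,511),.056,True))
c,t=np.cos(.01),np.sin(.01)
for n,x,y in(('fl',-.055,.08),('rl',.062,.08),('led L',-.069,.08),('ledR',-.069,-.08)):print(n,.5623+c*x-t*y,-.2353+t*x+c*y)
```

```text
tip mid [ 0.48994104 -0.1723354   0.0865    ] tip bot right [ 0.49009589 -0.17986316  0.0857    ]
glass FL [ 0.51428799 -0.16428326  0.069     ] FR-ish [ 0.51517719 -0.28736431  0.069     ] RL [ 0.63092651 -0.16279921  0.069     ]
ledge front left [ 0.49799409 -0.1608593   0.056     ]
wrist ledge front: R [ 0.5001343 -0.315388   0.056    ] L [ 0.49799394 -0.15502374  0.056     ] holes [ 0.50746536 -0.31217995  0.056     ] [ 0.50608615 -0.16489736  0.056     ]
fl 0.5065027633103502 -0.15585399080004597
rl 0.6234969133591 -0.15468401029994844
led L 0.4925034633045168 -0.1559939884667243
ledR 0.4941034366379834 -0.3159859885333907
```

```bash
sed -i 's/^class Pn.*/class Pn: x,y,a,tip=.568,-.2353,.012,.088/' h.py
python3 - <<'E'
from h import *
cmd(tcp(-.062,.062,.024),Pn.a)
E
```

```text
shift [-0.0341, -0.0044, 0.0519] turn [0.0012, 0.0003, -0.0003]
```

Request:
{"op": "play_rows", "data": {
  "steps": [
    [[-0.01, -0.004, 0], [0.001, 0, 0], 0],
    [[-0.034, -0.004, 0.02], [0.001, 0, 0], 0],
    [[-0.034, -0.004, 0.04], [0.001, 0, 0], 0],
    [[-0.034, -0.004, 0.052], [0.001, 0, 0], 0],
    [[-0.034, -0.004, 0.052], [0.001, 0, 0], 0],
    [[-0.034, -0.004, 0.052], [0.001, 0, 0], 0],
    [[-0.034, -0.004, 0.052], [0.001, 0, 0], 0]
  ]
}}

```text
time: 5.27
position: [0.4169, -0.176, 0.1284]
orientation: [-0.016, 3.141, -0.0]
force: [-0.3, -0.3, -0.7]
width: 0.0157
gripper_force: 29.9
```

Run:
```python
from h import *
st=arm.read_state();print(st['position'],st['orientation'],st['force'],st['moment']); cmd(tcp(-.062,.062,.020),Pn.a)
```

```text
[ 0.41693077 -0.17597139  0.12837427] [-1.56561910e-02  3.14114618e+00 -1.55526495e-04] [-0.32602609 -0.28806008 -0.72395674] [ 0.00723289  0.01298415 -0.01925122]
shift [-0.0007, 0.0017, 0.0083] turn [-0.0001, 0.0004, -0.0019]
```

Request:
{"op": "play_rows", "data": {
  "steps": [
    [[0, 0, 0.002], [0, 0, 0], 0],
    [[0, 0, 0.004], [0, 0, 0], 0],
    [[0, 0, 0.006], [0, 0, 0], 0],
    [[0, 0, 0.006], [0, 0, 0], 0],
    [[0, 0, 0.006], [0, 0, 0], 0]
  ]
}}

```text
time: 5.68
position: [0.4168, -0.1761, 0.1251]
orientation: [-0.015, 3.141, 0.0]
force: [-0.5, 0.9, -1.5]
width: 0.0163
gripper_force: 29.9
```

Request:
{"op": "play_rows", "data": {
  "steps": [
    [[0, 0, 0.001], [0, 0, 0], 0],
    [[0, 0, 0.002], [0, 0, 0], 0],
    [[0, 0, 0.002], [0, 0, 0], 0],
    [[0, 0, 0.002], [0, 0, 0], 0]
  ]
}}

```text
time: 6.02
position: [0.4168, -0.176, 0.124]
orientation: [-0.015, 3.141, 0.0]
force: [-0.4, 0.1, -0.9]
width: 0.0159
gripper_force: 29.9
```

Request:
{"op": "play_rows", "data": {
  "steps": [
    [[0, 0, 0.001], [0, 0, 0], 0],
    [[0, 0, 0.002], [0, 0, 0], 0],
    [[0, 0, 0.002], [0, 0, 0], 0],
    [[0, 0, 0.002], [0, 0, 0], 0]
  ]
}}

```text
time: 6.35
position: [0.4168, -0.1761, 0.1232]
orientation: [-0.015, 3.141, -0.0]
force: [-0.9, 0.4, 2.5]
width: 0.0159
gripper_force: 29.9
```

Request:
{"op": "play_rows", "data": {
  "steps": [
    [[0, 0, 0.001], [0, 0, 0], 0],
    [[0, 0, 0.002], [0, 0, 0], 0],
    [[0, 0, 0.002], [0, 0, 0], 0],
    [[0, 0, 0.002], [0, 0, 0], 0]
  ]
}}

```text
time: 6.68
position: [0.4169, -0.1762, 0.1222]
orientation: [-0.015, 3.141, -0.0]
force: [-1.8, -0.9, 3.3]
width: 0.0159
gripper_force: 30.0
```

Request:
{"op": "play_rows", "data": {
  "steps": [
    [[-0.002, 0, 0], [0, 0, 0], 0],
    [[-0.004, 0, 0], [0, 0, 0], 0],
    [[-0.006, 0, 0], [0, 0, 0], 0],
    [[-0.008, 0, 0], [0, 0, 0], 0],
    [[-0.008, 0, 0], [0, 0, 0], 0],
    [[-0.008, 0, 0], [0, 0, 0], 0]
  ]
}}

```text
time: 7.18
position: [0.421, -0.1759, 0.1221]
orientation: [-0.015, 3.141, 0.0]
force: [-0.8, 0.7, 4.2]
width: 0.0156
gripper_force: 30.0
```

Request:
{"op": "play_rows", "data": {
  "steps": [
    [[-0.001, 0, 0], [0, 0, 0], 0],
    [[-0.002, 0, 0], [0, 0, 0], 0],
    [[-0.002, 0, 0], [0, 0, 0], 0]
  ]
}}

```text
time: 7.43
position: [0.4218, -0.1759, 0.1221]
orientation: [-0.015, 3.141, 0.0]
force: [-2.3, 0.7, 4.1]
width: 0.0157
gripper_force: 30.0
```

Request:
{"op": "play_rows", "data": {
  "steps": [
    [[-0.001, 0, 0], [0, 0, 0], 0],
    [[-0.002, 0, 0], [0, 0, 0], 0],
    [[-0.002, 0, 0], [0, 0, 0], 0]
  ]
}}

```text
time: 7.68
position: [0.4229, -0.176, 0.1221]
orientation: [-0.015, 3.141, 0.0]
force: [-2.2, 1.0, 4.6]
width: 0.0157
gripper_force: 30.0
```

Request:
{"op": "play_rows", "data": {
  "steps": [
    [[-0.001, 0, 0], [0, 0, 0], 0],
    [[-0.002, 0, 0], [0, 0, 0], 0],
    [[-0.002, 0, 0], [0, 0, 0], 0]
  ]
}}

```text
time: 7.93
position: [0.4236, -0.1759, 0.122]
orientation: [0.015, -3.141, -0.0]
force: [-3.8, -0.9, 3.4]
width: 0.016
gripper_force: 30.0
```

Request:
{"op": "play_rows", "data": {
  "steps": [
    [[-0.001, 0, 0], [0, 0, 0], 0],
    [[-0.002, 0, 0], [0, 0, 0], 0],
    [[-0.002, 0, 0], [0, 0, 0], 0]
  ]
}}

```text
time: 8.18
position: [0.4238, -0.1757, 0.1217]
orientation: [0.015, -3.139, -0.001]
force: [-7.0, -1.5, 4.3]
width: 0.0162
gripper_force: 30.0
```

Request:
{"op": "play_rows", "data": {
  "steps": [
    [[-0.001, 0, 0], [0, 0, 0], 0],
    [[-0.002, 0, 0], [0, 0, 0], 0],
    [[-0.002, 0, 0], [0, 0, 0], 0]
  ]
}}

```text
time: 8.43
position: [0.424, -0.1756, 0.1215]
orientation: [0.016, -3.137, -0.003]
force: [-9.7, -2.3, 4.3]
width: 0.0159
gripper_force: 30.0
```

Wall contact is at TCP x≈0.4235. I'll back off about 0.7 mm, shift to the left end, then sweep under light pressure.

Request:
{"op": "play_rows", "data": {
  "steps": [
    [[0.002, 0, 0], [0, 0, 0], 0],
    [[0.004, 0, 0], [0, 0, 0], 0],
    [[0.0065, 0.002, 0], [0, 0, 0], 0],
    [[0.0065, 0.005, 0], [0, 0, 0], 0],
    [[0.0065, 0.009, 0], [0, 0, 0], 0],
    [[0.0065, 0.009, 0], [0, 0, 0], 0],
    [[0.0065, 0.009, 0], [0, 0, 0], 0]
  ]
}}

```text
time: 9.02
position: [0.4227, -0.1713, 0.122]
orientation: [-0.016, 3.141, 0.0]
force: [0.1, -0.5, -0.0]
width: 0.0157
gripper_force: 30.0
```

Request:
{"op": "play_rows", "data": {
  "steps": [
    [[0, -0.003, 0], [0, 0, 0], 0],
    [[0, -0.007, 0], [0, 0, 0], 0],
    [[0, -0.011, 0], [0, 0, 0], 0],
    [[0, -0.015, 0], [0, 0, 0], 0],
    [[0, -0.019, 0], [0, 0, 0], 0],
    [[0, -0.023, 0], [0, 0, 0], 0],
    [[0, -0.027, 0], [0, 0, 0], 0],
    [[0, -0.031, 0], [0, 0, 0], 0],
    [[0, -0.035, 0], [0, 0, 0], 0],
    [[0, -0.039, 0], [0, 0, 0], 0]
  ]
}}

```text
time: 9.85
position: [0.4227, -0.1912, 0.122]
orientation: [-0.015, 3.141, 0.0]
force: [-0.1, 0.1, 0.4]
width: 0.016
gripper_force: 30.0
```

Contact pressure faded because the wedge pitched slightly in the pads. I'll return to the left end and restore pressure with a small nose-down turn.

Request:
{"op": "play_rows", "data": {
  "steps": [
    [[0, 0, -0.004], [0, 0, 0], 0],
    [[0, 0.02, -0.004], [0, 0.01, 0], 0],
    [[0, 0.041, -0.004], [0, 0.01, 0], 0],
    [[-0.001, 0.041, -0.004], [0, 0.01, 0], 0],
    [[-0.001, 0.041, -0.002], [0, 0.01, 0], 0],
    [[-0.001, 0.041, 0], [0, 0.01, 0], 0],
    [[-0.001, 0.041, 0], [0, 0.01, 0], 0],
    [[-0.001, 0.041, 0], [0, 0.01, 0], 0]
  ]
}}

```text
time: 10.52
position: [0.4232, -0.1706, 0.1222]
orientation: [0.015, -3.132, 0.0]
force: [0.1, 1.2, 1.6]
width: 0.0162
gripper_force: 30.0
```

Request:
{"op": "play_rows", "data": {
  "steps": [
    [[0, 0, 0.001], [0, 0, 0], 0],
    [[0, 0, 0.001], [0, 0, 0], 0],
    [[0, 0, 0.001], [0, 0, 0], 0]
  ]
}}

```text
time: 10.77
position: [0.4231, -0.1707, 0.1217]
orientation: [0.015, -3.132, 0.0]
force: [-0.4, 1.6, 2.7]
width: 0.016
gripper_force: 30.0
```

Request:
{"op": "play_rows", "data": {
  "steps": [
    [[0, 0, 0.001], [0, 0, 0], 0],
    [[0, -0.001, 0.001], [0, 0, 0], 0],
    [[0, -0.004, 0.001], [0, 0, 0], 0],
    [[0, -0.008, 0.001], [0, 0, 0], 0],
    [[0, -0.012, 0.001], [0, 0, 0], 0],
    [[0, -0.016, 0.001], [0, 0, 0], 0],
    [[0, -0.02, 0.001], [0, 0, 0], 0],
    [[0, -0.024, 0.001], [0, 0, 0], 0]
  ]
}}

```text
time: 11.43
position: [0.4231, -0.1827, 0.1211]
orientation: [0.015, -3.131, -0.0]
force: [-0.4, 1.9, 2.9]
width: 0.0159
gripper_force: 30.0
```

Request:
{"op": "play_rows", "data": {
  "steps": [
    [[0, -0.004, 0], [0, 0, 0], 0],
    [[0, -0.008, 0], [0, 0, 0], 0],
    [[0, -0.012, 0], [0, 0, 0], 0],
    [[0, -0.016, 0], [0, 0, 0], 0],
    [[0, -0.02, 0], [0, 0, 0], 0],
    [[0, -0.024, 0], [0, 0, 0], 0],
    [[0, -0.028, 0], [0, 0, 0], 0],
    [[0, -0.032, 0], [0, 0, 0], 0]
  ]
}}

```text
time: 12.1
position: [0.4232, -0.1987, 0.121]
orientation: [0.015, -3.131, -0.0]
force: [-0.3, 2.4, 3.4]
width: 0.0158
gripper_force: 30.0
```

Request:
{"op": "play_rows", "data": {
  "steps": [
    [[0, -0.004, 0], [0, 0, 0], 0],
    [[0, -0.008, 0], [0, 0, 0], 0],
    [[0, -0.012, 0], [0, 0, 0], 0],
    [[0, -0.016, 0], [0, 0, 0], 0],
    [[0, -0.02, 0], [0, 0, 0], 0],
    [[0, -0.024, 0], [0, 0, 0], 0],
    [[0, -0.028, 0], [0, 0, 0], 0],
    [[0, -0.032, 0], [0, 0, 0], 0]
  ]
}}

```text
time: 12.77
position: [0.4234, -0.2147, 0.121]
orientation: [0.015, -3.131, -0.0]
force: [-1.4, 1.7, 4.0]
width: 0.0156
gripper_force: 30.0
```

Request:
{"op": "play_rows", "data": {
  "steps": [
    [[0, -0.004, 0], [0, 0, 0], 0],
    [[0, -0.008, 0], [0, 0, 0], 0],
    [[0, -0.012, 0], [0, 0, 0], 0],
    [[0, -0.016, 0], [0, 0, 0], 0],
    [[0, -0.02, 0], [0, 0, 0], 0],
    [[0, -0.024, 0], [0, 0, 0], 0],
    [[0, -0.028, 0], [0, 0, 0], 0],
    [[0, -0.032, 0], [0, 0, 0], 0],
    [[0, -0.036, 0], [0, 0, 0], 0],
    [[0, -0.04, 0], [0, 0, 0], 0]
  ]
}}

```text
time: 13.6
position: [0.4236, -0.2347, 0.121]
orientation: [0.015, -3.131, -0.0]
force: [0.0, 1.8, 4.1]
width: 0.0159
gripper_force: 30.0
```

Request:
{"op": "play_rows", "data": {
  "steps": [
    [[0, -0.004, 0], [0, 0, 0], 0],
    [[0, -0.008, 0], [0, 0, 0], 0],
    [[0, -0.012, 0], [0, 0, 0], 0],
    [[0, -0.016, 0], [0, 0, 0], 0],
    [[0, -0.02, 0], [0, 0, 0], 0],
    [[0, -0.024, 0], [0, 0, 0], 0],
    [[0, -0.028, 0], [0, 0, 0], 0],
    [[0, -0.032, 0], [0, 0, 0], 0]
  ]
}}

```text
time: 14.27
position: [0.4237, -0.2507, 0.121]
orientation: [0.015, -3.131, -0.0]
force: [-0.3, 2.1, 3.4]
width: 0.0159
gripper_force: 30.0
```

Pressure is steady and nothing snagged at the slot. Continue to the right end.

Request:
{"op": "play_rows", "data": {
  "steps": [
    [[0, -0.004, 0], [0, 0, 0], 0],
    [[0, -0.008, 0], [0, 0, 0], 0],
    [[0, -0.012, 0], [0, 0, 0], 0],
    [[0, -0.016, 0], [0, 0, 0], 0],
    [[0, -0.02, 0], [0, 0, 0], 0],
    [[0, -0.024, 0], [0, 0, 0], 0],
    [[0, -0.028, 0], [0, 0, 0], 0],
    [[0, -0.032, 0], [0, 0, 0], 0],
    [[0, -0.036, 0], [0, 0, 0], 0],
    [[0, -0.04, 0], [0, 0, 0], 0]
  ]
}}

```text
time: 15.1
position: [0.424, -0.2706, 0.1211]
orientation: [0.015, -3.131, -0.0]
force: [-0.5, 1.9, 3.1]
width: 0.0161
gripper_force: 30.0
```

Request:
{"op": "play_rows", "data": {
  "steps": [
    [[0, -0.004, 0], [0, 0, 0], 0],
    [[0, -0.008, 0], [0, 0, 0], 0],
    [[0, -0.012, 0], [0, 0, 0], 0],
    [[0, -0.016, 0], [0, 0, 0], 0],
    [[0, -0.02, 0], [0, 0, 0], 0],
    [[0, -0.024, 0], [0, 0, 0], 0],
    [[0, -0.028, 0], [0, 0, 0], 0],
    [[0, -0.032, 0], [0, 0, 0], 0],
    [[0, -0.036, 0], [0, 0, 0], 0],
    [[0, -0.04, 0], [0, 0, 0], 0],
    [[0, -0.044, 0], [0, 0, 0], 0],
    [[0, -0.048, 0], [0, 0, 0], 0],
    [[0, -0.052, 0], [0, 0, 0], 0],
    [[0, -0.056, 0], [0, 0, 0], 0],
    [[0, -0.06, 0], [0, 0, 0], 0],
    [[0, -0.064, 0], [0, 0, 0], 0],
    [[0, -0.064, 0], [0, 0, 0], 0]
  ]
}}

```text
time: 16.52
position: [0.4243, -0.3029, 0.1211]
orientation: [0.015, -3.131, 0.0]
force: [0.7, 1.9, 4.0]
width: 0.0159
gripper_force: 30.0
```

Request:
{"op": "play_rows", "data": {
  "steps": [
    [[-0.001, 0, 0], [0, 0, 0], 0],
    [[-0.002, 0, 0], [0, 0, 0], 0],
    [[-0.002, 0, 0], [0, 0, 0], 0]
  ]
}}

```text
time: 16.77
position: [0.4252, -0.3026, 0.1211]
orientation: [0.015, -3.131, 0.0]
force: [-1.8, 0.2, 3.4]
width: 0.0157
gripper_force: 30.0
```

Request:
{"op": "play_rows", "data": {
  "steps": [
    [[-0.001, 0, 0], [0, 0, 0], 0],
    [[-0.002, 0, 0], [0, 0, 0], 0],
    [[-0.002, 0, 0], [0, 0, 0], 0]
  ]
}}

```text
time: 17.02
position: [0.4254, -0.3024, 0.1208]
orientation: [0.015, -3.129, -0.001]
force: [-6.2, -1.6, 4.2]
width: 0.0157
gripper_force: 30.0
```

Request:
{"op": "play_rows", "data": {
  "steps": [
    [[-0.001, 0, 0], [0, 0, 0], 0],
    [[-0.002, 0, 0], [0, 0, 0], 0],
    [[-0.002, 0, 0], [0, 0, 0], 0]
  ]
}}

```text
time: 17.27
position: [0.4256, -0.3023, 0.1206]
orientation: [0.015, -3.127, -0.002]
force: [-9.2, -1.3, 4.4]
width: 0.0158
gripper_force: 30.0
```

Request:
{"op": "play_rows", "data": {
  "steps": [
    [[0.008, 0, 0], [0, 0, 0], 0],
    [[0.016, 0, -0.002], [0, 0, 0], 0],
    [[0.022, 0, -0.006], [0, 0, 0], 0],
    [[0.022, 0.03, -0.006], [0, 0, 0], 0],
    [[0.022, 0.07, -0.006], [0, 0, 0], 0],
    [[0.022, 0.11, -0.006], [0, 0, 0], 0],
    [[0.022, 0.131, -0.006], [0, 0, 0], 0],
    [[0.022, 0.131, -0.006], [0, 0, 0], 0],
    [[0.022, 0.131, -0.006], [0, 0, 0], 0],
    [[0.022, 0.131, -0.006], [0, 0, 0], 0]
  ]
}}

```text
time: 18.1
position: [0.4161, -0.2377, 0.1244]
orientation: [0.016, -3.132, 0.002]
force: [0.7, 0.4, -0.9]
width: 0.0159
gripper_force: 30.0
```

Run:
```python
from h import *
st=arm.read_state();print(st['position'],st['force'],st['moment'])
d=snap('side','d3')
# side view: slot seen? enlarge front region
cv2.imwrite('pics/d3b.png',cv2.resize(d['image'][165:245,275:385,::-1],(800,582),interpolation=cv2.INTER_CUBIC))
```

```text
[ 0.41612473 -0.23768338  0.12437359] [ 0.73469129  0.36758393 -0.86024908] [-0.02768533  0.0236838  -0.0707966 ]
```

View pics/d3b.png

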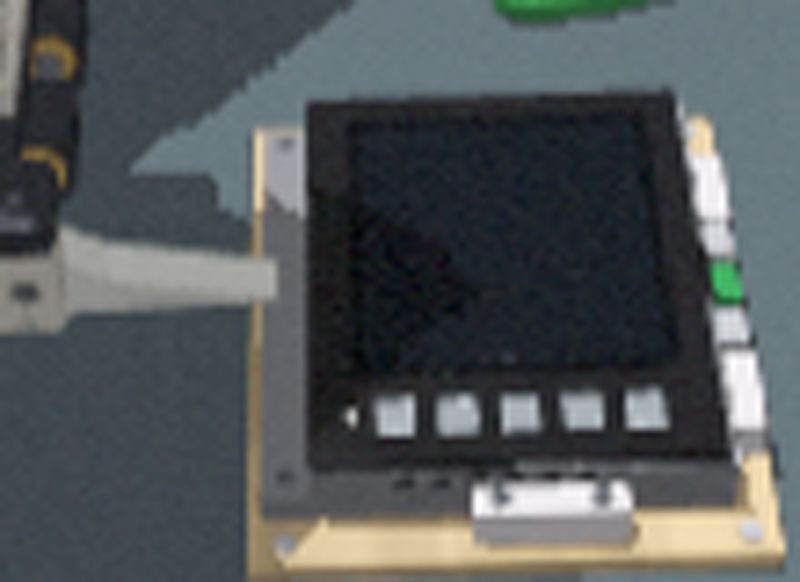

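The tip sits at (277,280), in front of the glass, whose front corners are at (308,103) and (310,467). The ledge holes are at (287,144) and (285,477).

Run:
```python
from h import *
d=load('d3'); k=800/110
D=lambda u,v:((u+.5)/k-.5+275,(v+.5)/k-.5+165)
for n,u,v,z in(('tip',277,279,.059),('FL',308,103,.069),('FR',310,467,.069),('hL',287,144,.056),('hR',285,477,.056)):print(n,at(d,*D(u,v),z))
```

```text
tip [ 0.50559395 -0.23566924  0.059     ]
FL [ 0.51489872 -0.16428708  0.069     ]
FR [ 0.51614469 -0.32358104  0.069     ]
hL [ 0.50779915 -0.16859393  0.056     ]
hR [ 0.50869612 -0.31468044  0.056     ]
```

Run:
```python
from h import *
w=load('w1'); s=load('s0')
W=lambda u,v:((u+.5)/5.28-.5+85,(v-340+.5)/5.28-.5+200)
S=lambda u,v:((u+.5)/5.9-.5+235,(v+.5)/5.9-.5+160)
for u,v in((272,513),(362,525)):print('w slot',at(w,*W(u,v),.0605,True))
for n,u,v,z in(('slotL',480,292,.0605),('slotR',532,266,.0605),('hL',345,393,.056),('hR',685,213,.056),('FL',315,357,.069),('FR',683,176,.069),('RL',97,208,.069),('RR',455,42,.069)):print('s',n,at(s,*S(u,v),z))
# big crops for one picture: wrist gap and scene slot, undistorted scale
a=cv2.resize(w['image'][222:245,105:185,::-1],(800,230),interpolation=cv2.INTER_CUBIC)
b=cv2.resize(s['image'][190:225,290:360,::-1],(740,370),interpolation=cv2.INTER_CUBIC)
cv2.imwrite('pics/z.png',np.vstack([a,cv2.copyMakeBorder(b,0,0,0,60,0)]))
```

```text
w slot [ 0.51490559 -0.2490734   0.0605    ]
w slot [ 0.5146379  -0.22612656  0.0605    ]
s slotL [ 0.5102568  -0.22588165  0.0605    ]
s slotR [ 0.50992915 -0.24770829  0.0605    ]
s hL [ 0.50261745 -0.16482275  0.056     ]
s hR [ 0.50354872 -0.31034986  0.056     ]
s FL [ 0.50893497 -0.15906134  0.069     ]
s FR [ 0.50602002 -0.31139009  0.069     ]
s RL [ 0.62162791 -0.15678043  0.069     ]
s RR [ 0.62477358 -0.31381205  0.069     ]
```

View pics/z.png

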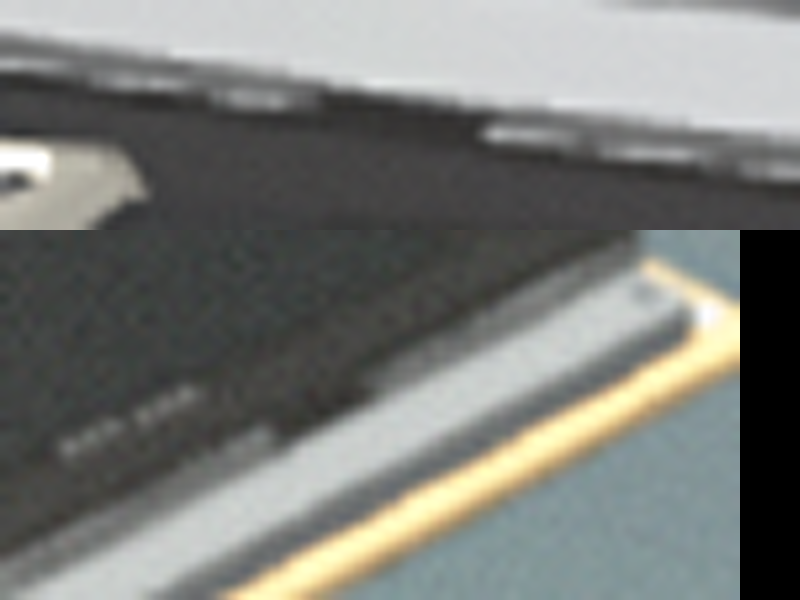

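The slot is at y≈-0.238 by both the wrist and scene cameras. I'll shift 2.5 mm right, settle onto the ledge, and enter the slot to just short of the glass contact.

Request:
{"op": "play_rows", "data": {
  "steps": [
    [[0, -0.004, 0], [0, 0, 0], 0],
    [[0, -0.004, 0.003], [0, 0, 0], 0],
    [[0, -0.004, 0.005], [0, 0, 0], 0],
    [[0, -0.004, 0.005], [0, 0, 0], 0],
    [[0, -0.004, 0.005], [0, 0, 0], 0]
  ]
}}

```text
time: 18.57
position: [0.4155, -0.2392, 0.1214]
orientation: [0.015, -3.131, -0.0]
force: [-0.1, 0.4, -0.7]
width: 0.0158
gripper_force: 30.0
```

Request:
{"op": "play_rows", "data": {
  "steps": [
    [[-0.004, 0, 0], [0, 0, 0], 0],
    [[-0.008, 0, 0], [0, 0, 0], 0],
    [[-0.012, 0, 0], [0, 0, 0], 0],
    [[-0.016, 0, 0], [0, 0, 0], 0],
    [[-0.02, 0, 0], [0, 0, 0], 0],
    [[-0.024, 0, 0], [0, 0, 0], 0],
    [[-0.024, 0, 0], [0, 0, 0], 0]
  ]
}}

```text
time: 19.15
position: [0.4281, -0.2389, 0.1216]
orientation: [0.016, -3.132, 0.0]
force: [0.0, 0.7, -0.3]
width: 0.0156
gripper_force: 30.0
```

Request:
{"op": "play_rows", "data": {
  "steps": [
    [[0, 0, 0], [0, 0.01, 0], 0],
    [[0, 0, 0], [0, 0.01, 0], 0],
    [[0, 0, 0], [0, 0.01, 0], 0]
  ]
}}

```text
time: 19.4
position: [0.4277, -0.2389, 0.1216]
orientation: [0.015, -3.121, 0.0]
force: [1.1, 0.2, 1.1]
width: 0.0155
gripper_force: 30.0
```

Request:
{"op": "play_rows", "data": {
  "steps": [
    [[0, 0, 0.001], [0, 0, 0], 0],
    [[0, 0, 0.001], [0, 0, 0], 0],
    [[0, 0, 0.001], [0, 0, 0], 0]
  ]
}}

```text
time: 19.65
position: [0.4277, -0.239, 0.1212]
orientation: [0.015, -3.121, 0.0]
force: [-0.8, 0.9, 3.4]
width: 0.016
gripper_force: 30.0
```

Request:
{"op": "play_rows", "data": {
  "steps": [
    [[-0.004, 0, 0], [0, 0, 0], 0],
    [[-0.008, 0, 0], [0, 0, 0], 0],
    [[-0.012, 0, 0], [0, 0, 0], 0],
    [[-0.016, 0, 0], [0, 0, 0], 0],
    [[-0.02, 0, 0], [0, 0, 0], 0],
    [[-0.024, 0, 0], [0, 0, 0], 0],
    [[-0.028, 0, 0], [0, 0, 0], 0],
    [[-0.028, 0, 0], [0, 0, 0], 0]
  ]
}}

```text
time: 20.32
position: [0.4421, -0.2388, 0.1207]
orientation: [0.015, -3.121, 0.0]
force: [-1.8, -0.2, 4.2]
width: 0.0157
gripper_force: 30.0
```

Run:
```python
from h import *
st=arm.read_state();print(st['position'],st['force'],st['moment'])
for i in range(4): snap('side','e%d'%i)
```

```text
[ 0.44208543 -0.23880767  0.12074483] [-1.80365927 -0.18573584  4.20550577] [ 0.04681669 -0.01900893 -0.01105904]
```

Request:
{"op": "play_rows", "data": {
  "steps": [
    [[-0.003, 0, 0], [0, 0, 0], 0],
    [[-0.006, 0, 0], [0, 0, 0], 0],
    [[-0.006, 0, 0], [0, 0, 0], 0]
  ]
}}

```text
time: 20.77
position: [0.4437, -0.2385, 0.1205]
orientation: [0.016, -3.118, -0.001]
force: [-6.0, 0.2, 6.3]
width: 0.0157
gripper_force: 30.0
```

Request:
{"op": "play_rows", "data": {
  "steps": [
    [[-0.003, 0, 0], [0, 0, 0], 0],
    [[-0.006, 0, 0], [0, 0, 0], 0],
    [[-0.006, 0, 0], [0, 0, 0], 0]
  ]
}}

```text
time: 21.02
position: [0.4462, -0.2383, 0.1202]
orientation: [0.016, -3.117, -0.002]
force: [-8.3, -0.1, 5.7]
width: 0.0158
gripper_force: 30.0
```

Request:
{"op": "play_rows", "data": {
  "steps": [
    [[-0.003, 0, 0], [0, 0, 0], 0],
    [[-0.006, 0, 0], [0, 0, 0], 0],
    [[-0.006, 0, 0], [0, 0, 0], 0]
  ]
}}

```text
time: 21.27
position: [0.449, -0.2382, 0.1202]
orientation: [0.016, -3.116, -0.003]
force: [-8.2, -0.4, 6.4]
width: 0.0157
gripper_force: 30.0
```

```bash
cat >> h.py <<'E'
def lift(n):
    "glass-edge motion (px) in side view vs e*.npy: front and rear strips"
    A=np.mean([load('e%d'%i)['image'] for i in range(4)],0).mean(2).astype(np.float32)
    B=np.mean([snap('side',n+str(i))['image'] for i in range(4)],0).mean(2).astype(np.float32)
    for nm,(r0,r1,c0,c1) in dict(keys=(216,232,316,378),backkey=(216,232,355,372),front=(216,232,319,342),cradle=(236,250,310,385)).items():
        (dx,dy),q=cv2.phaseCorrelate(A[r0:r1,c0:c1].copy(),B[r0:r1,c0:c1].copy(),cv2.createHanningWindow((c1-c0,r1-r0),cv2.CV_32F)); print(nm,round(dx,2),round(dy,2),round(q,2))
E
python3 - <<'E'
from h import *
lift('f'); d=load('d3')
# expected px shift of keys for 4mm front-edge lift
for x in(-.045,-.02,.0,.04):
    p=np.array([.568+x,-.305,.069]);h=.034*(.062-x); print(x,np.array(proj(d,p+[0,0,h]))-proj(d,p))
E
```

```text
keys -0.05 -0.04 0.78
backkey 0.05 -0.16 1.06
front 0.06 -0.29 1.03
cradle 0.52 0.93 0.66
-0.045 [-0.05038513 -1.27448311]
-0.02 [-0.00887658 -0.97646845]
0.0 [ 0.01123819 -0.7381614 ]
0.04 [ 0.01669128 -0.26182612]
```

Request:
{"op": "play_rows", "data": {
  "steps": [
    [[-0.003, 0, 0], [0, 0, 0], 0],
    [[-0.006, 0, 0], [0, 0, 0], 0],
    [[-0.009, 0, 0], [0, 0, 0], 0],
    [[-0.012, 0, 0], [0, 0, 0], 0],
    [[-0.014, 0, 0], [0, 0, 0], 0],
    [[-0.014, 0, 0], [0, 0, 0], 0],
    [[-0.014, 0, 0], [0, 0, 0], 0]
  ]
}}

```text
time: 22.05
position: [0.4558, -0.2381, 0.1201]
orientation: [0.016, -3.116, -0.003]
force: [-8.4, 0.8, 8.0]
width: 0.0158
gripper_force: 30.0
```

Run:
```python
from h import *
lift('g')
```

```text
keys -0.02 -0.33 0.55
backkey 0.22 -0.24 1.06
front 0.02 -0.76 0.97
cradle 0.97 0.86 0.62
```

Request:
{"op": "play_rows", "data": {
  "steps": [
    [[-0.003, 0, 0], [0, 0, 0], 0],
    [[-0.006, 0, 0], [0, 0, 0], 0],
    [[-0.0075, 0, 0], [0, 0, 0], 0],
    [[-0.0075, 0, 0], [0, 0, 0], 0],
    [[-0.0075, 0, 0], [0, 0, 0], 0],
    [[-0.0075, 0, 0], [0, 0, 0], 0]
  ]
}}

```text
time: 22.75
position: [0.4594, -0.2381, 0.1201]
orientation: [0.016, -3.116, -0.003]
force: [-10.2, -0.3, 8.8]
width: 0.0158
gripper_force: 30.0
```

Run:
```python
from h import *
lift('k'); st=arm.read_state(); print(st['position'],st['joint_vel'].round(4),st['force'],st['width'],st['gripper_force'])
```

```text
keys 0.06 -0.29 0.54
backkey 0.11 -0.06 1.08
front 0.16 -0.72 0.94
cradle 0.81 0.17 0.53
[ 0.45937476 -0.23810183  0.12005049] [-0.0011 -0.0003  0.0011  0.0017 -0.0003 -0.0011] [-9.55088159 -0.52462257  8.54398703] 0.0155005005844608 30.001487731933594
```

Run:
```python
from h import *
from scipy.optimize import minimize_scalar
d=load('e0'); avg=lambda n:np.mean([load(n+str(i))['image'] for i in range(4)],0).mean(2).astype(np.float32)
A=avg('e')
def est(n,x0,x1,y0,y1):
    B=avg(n); X,Y=np.meshgrid(np.linspace(x0,x1,120),np.linspace(y0,y1,50))
    def samp(I,th):
        uv=np.array([proj(d,[.5695+.062-(.062-x)*np.cos(th),y,.069+(.062-x)*np.sin(th)]) for x,y in zip(X.ravel(),Y.ravel())]).astype(np.float32)
        return cv2.remap(I,uv[:,0].copy(),uv[:,1].copy(),cv2.INTER_CUBIC).ravel()
    a=samp(A,0); f=lambda th:1-np.corrcoef(a,samp(B,th))[0,1]
    r=minimize_scalar(f,bounds=(-.02,.08),method='bounded',options=dict(xatol=5e-4)); return round(r.x*117,2),round(1-r.fun,3)
for n in 'fgk': print(n,est(n,-.052,.05,-.322,-.285),est(n,-.052,-.005,-.322,-.285))
```

```text
f (np.float64(1.27), np.float64(0.967)) (np.float64(1.21), np.float64(0.936))
g (np.float64(3.09), np.float64(0.948)) (np.float64(3.48), np.float64(0.93))
k (np.float64(4.28), np.float64(0.937)) (np.float64(4.08), np.float64(0.905))
```

The fitted lift is about 4.2 mm and the hold is steady, so I'm handing in.

```bash
python3 -c "
from cell import arm; print(arm.hand_in())"
```

```text
the job is handed in; nothing more can be done
None
```

The job is handed in: I swept the seam left to right at about 3–4 N, and the gripped wedge now holds the glass about 4.2 mm up by the side camera; a first left pass lost pressure, so I restarted from the left end, and the sweep's right end is about y = -63 mm by the wrist and scene cameras (about -58 by the side one).

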